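Load the curing box, shut and clamp it, and switch it on

ROBOT

A 6-joint arm with a two-finger parallel gripper is mounted at the origin on the work surface. World frame = base frame: x ahead of the robot, y to its left, z up, the work surface at z = 0. Lengths are in mm, angles in rad, forces in N, time in s.
With the tool pointing down it reaches from about 375 to 925 mm from the base axis. Payload 5.7 kg.
Tool frame: the origin (TCP) lies between the finger pads, 19 mm behind the fingertips; this is the grasp point; z points along the fingers, y is the line along which they close (so a half turn about z gives the same grasp; the last joint's range is limited). The gripper opens to 85 mm and grips with 20 to 120 N. Pads are 22 mm wide; open, the fingers measure 114 mm over their backs; the gripper's body (76 mm by 85 mm) begins 54 mm behind the grasp point. The pads swing forward as they close: fully open they stand 13 mm farther back than shut.
Start: joints at [-1.267, 0.359, 1.51, -0, 1.272, -0.115], TCP at [243.981, -548.123, 249.967] pointing down, gripper open.
Joint ranges: [-2.97, 2.97], [-1.01, 2.36], [0.21, 2.38], [-0.96, 4.11], [0.2, 2.71], [-2.98, 2.98]. Speed limits (rad/s): [2.39, 2.39, 3.14, 3.14, 3.14, 3.14].

INTERFACE

Orientations are given as a unit quaternion [x, y, z, w].
In Python, from station import * gives the robot as it stands.
- The arm moves only by the shell command python3 -m creep 'ROWS'. ROWS is JSON, a list of rows, each a list of 3 entries, a list of its own where there are three numbers: the shift along the tool's x, y, z in mm, then the turn, a rotation vector about the tool's x, y, z in rad, then the closure, from 0 (fully open) to 1 (shut). A call has 1 to 10 rows; each row is the pose to reach, as a shift and turn from the pose commanded when the call began, along the tool's axes at that moment; what a row does not reach only later rows make up. A row lasts 1/8 s, in which the tool goes at most 62.5 mm and 10.7 degrees, less where a joint would pass 70% of its speed; a pose out of reach is approached as far as the arm can. A call with a gripper value outside its range is refused whole. The fingers move at their own pace and stop on an object; the grip force is fixed at half the most. Time passes only in rows, so rows that repeat a pose let the fingers close. It gives the time, the measured TCP pose, the force, the opening and the grip force at its end, in the units of the state.
- sense(): the state, without advancing time (a new reading comes with each control period).
- capture(name): name is "side" or "top" or "wrist"; returns a dict with "image" (420x560x3 uint8, red, green, blue), "depth" (420x560 float32, mm along the optical axis (not along the pixel's ray), 0 where there is no reading), "fx", "fy", "cx", "cy" (pixels), "eye" and "rotation" of the camera in the world. Camera axes: x right, y up, looking along -z (the intrinsics and any distortion apply to the point x, -y, -z); pixel columns grow to the right and rows downward; lengths in mm; the calibration is good to about 2 mm. A picture is of the moment at which its call begins.
- job_done(): hands the job in; it is judged then, once.
The state is a dict: "clock": time; "joint_positions": joint angles; "joint_vel": joint speeds; "joint_torque": joint torques, N m; "ee_pos": TCP position; "orientation": TCP orientation; "contact_force": force on the tool from outside, world axes, zero at the start; "wrist_torque": the same for the moment, N m; "grip_width": finger opening in mm; "grip_force": force on a finger pad.
Only numpy, scipy, OpenCV 4.12 (cv2) and the standard library are available. Lean on these libraries where they do the work, as an engineer would, in place of code of your own. Each camera call takes 0.05 s, during which the arm holds its last target. There are 200 camera calls.

TASK

Pick up the ring stand that is out on the bench and set it down gently and upright on the dark pad in the empty bay of the curing box, beside the stand that is already in there. Then shut the lid fully, swing the clamp down flat over it, and last turn the handle of the isolator clockwise as far as it goes, to on. Leave the stand already in the box and the other things on the bench (jar, bottle, dish, steel block) where they are.

Things in the scene. Friction and masses are not known exactly. Their poses are not given: they have to be found in the camera images.
- stand: Ring stand to load: wooden base 80 x 46 x 18 mm (long side along its x), in its middle an upright round steel post, diameter 18 mm, from 18 to 66 mm above the underside; a thin brass ring round the post's foot. About 0.12 kg. Origin: centre of the underside; z up. Starts on the bench, left or right of the box. Half a turn looks the same.
- loaded: An identical ring stand that already stands in one of the two bays of the box (left or right varies), with its long side along the box's x, on the bare floor of the bay. Same origin and axes. It must stay there.
- box: Curing box, fixed: grey metal case 150 (x) x 160 (y) x 85 mm high, open on top, walls 6, floor 8 mm thick. Origin: centre of the underside; x points away from the robot at yaw 0. A divider 6 mm thick, 28 mm high runs along x in the middle: two bays 138 (x) by 71 (y) mm, centred at y = +38.5 and -38.5 mm. Lid hinged on the far (+x) rim; clamp on a 40 mm wide bracket on the near (-x) wall.
- pad: Thin dark rubber pad 120 (x) x 62 (y) x 3 mm, fixed on the floor of the empty bay; the stand goes here, its long side along the box's x. Origin: centre of the underside, 8 mm above the bench; axes as the box's.
- lid (a joint): Lid angle: 0 shut, grows as it opens upward; starts at 1.4 to 1.8 rad. Plate 150 x 160 x 12 mm; a black tab 40 wide, 8 mm thick sticks out 18 mm from its free edge, 52 mm to the box's +y of the middle. Stiff hinge (0.25 N m): stays where left, it must be pushed all the way; a push on its outer face 110 mm from the hinge takes 1 to 4 N. Shut, its top is 97.5 mm above the bench.
- lid_hinge (a point): Middle of the hinge line of the lid, at the level of its underside: 75 mm from the box's origin in the box's +x, 85.5 mm above the bench. The hinge line runs along the box's y.
- lid_edge (a point): Middle of the lid's free edge, halfway through its thickness: 150 mm from the hinge, shut it points to the box's -x.
- clamp (a joint): Clamp angle: 0 lying flat on the shut lid, pointing to the box's +x; grows as it swings up and back toward the robot; starts at 1.5 to 1.75 rad. Plain steel bar 62 mm long from its hinge, 24 wide, 10 mm thick. Stiff hinge (0.12 N m), stays where left; pushing it 45 mm from the hinge takes about 3 N.
- clamp_hinge (a point): Hinge of the clamp, on the middle of the bar's thickness: 87 mm from the box's origin in the box's -x, 103 mm above the bench. The hinge line runs along the box's y.
- clamp_tip (a point): Free end of the clamp, 62 mm from its hinge, halfway through its thickness.
- isolator: Isolator switch, fixed to the bench on the side of the box away from the ring stand: grey housing 84 x 84 x 60 mm with a black disc (diameter 60 mm, 4 mm thick) on top. Origin: centre of the underside.
- handle (a joint): Angle of the isolator's handle: 0 off, 1.4 rad (about 80 degrees, the end stop) on; grows clockwise seen from above. Starts at 0 to 0.15. Friction 0.1 N m, stays where it is left. Handle: black upright bar 60 long x 15 thick x 32 mm high, its top 98 mm above the bench, underside 66 mm; at 0 it lies along the isolator's x.
- handle_grip (a point): On the axis of the handle, 88 mm above the bench: a good height for the TCP. Its x runs along the bar and turns with it.
- jar: Bystander: low glass jar with brass cap, diameter 60, height 75 mm. Origin: centre of the underside. Stands beyond the ring stand.
- bottle: Bystander: brown bottle, diameter 52, height 140 mm. Origin: centre of the underside. Stands beyond the isolator.
- dish: Bystander: small white bowl, diameter 64, height 20 mm. Origin: centre of the underside. Stands before the ring stand, on the robot's side.
- doming: Bystander: small steel doming block, 46 x 46 x 40 mm, with round hollows in its faces. Origin: centre of the underside. Stands before the isolator, on the robot's side.
There are look-alikes about, which are no part of the job. Leave any pink or purple look-alike of the loaded alone. There is more than one size of the isolator; the one meant has the size given above.

How it is judged:
By the outcome, as a careful person would: the job done as asked, in the order asked, and still so for the second after the job is handed in, with the robot touching nothing.
It also fails if it takes over 67 s, if anything falls off the work surface, if the arm or the gripper's body presses on something with over 40 N, if the wrist force passes 120 N, or if a joint passes its speed limit or range.

## Working session

There is one attempt and no reset: what is moved stays moved. The work goes in short steps, Python scripts to look and compute and a shell command to move; the robot and the scene stay as the last step left them, time stands still between calls to the robot, and variables do not carry over. Pictures are saved under pics/ and viewed, at most 10 in all, crops included, and the job is handed in when it is done.

```bash
ls; mkdir -p pics; cat > h.py <<'E'
import numpy as np, cv2
from station import *
from scipy.spatial.transform import Rotation as R
def ray(c,u,v):
    d=np.array([(u-c["cx"])/c["fx"],-(v-c["cy"])/c["fy"],-1.0]); return np.array(c["eye"]),R_(c)@d
def R_(c):
    r=np.array(c["rotation"]); return r if r.shape==(3,3) else R.from_quat(r).as_matrix()
def onz(c,u,v,z):
    e,d=ray(c,u,v); return e+d*(z-e[2])/d[2]
def cloud(c):
    v,u=np.mgrid[:420,:560]; d=c["depth"]
    p=np.stack([(u-c["cx"])/c["fx"]*d,-(v-c["cy"])/c["fy"]*d,-d],-1)
    return p@R_(c).T+np.array(c["eye"])
def save(c,name,crop=None,s=1):
    im=c["image"][...,::-1]
    if crop: a,b,x,y=crop; im=im[b:y,a:x]
    cv2.imwrite("pics/"+name,cv2.resize(im,None,fx=s,fy=s,interpolation=cv2.INTER_CUBIC))
E
python3 - <<'E'
from h import *
import pickle
d={}
for n in("top","side"):
    c=capture(n); save(c,n+"0.png"); d[n]=c; print(n,{k:c[k] for k in c if k not in("image","depth")})
pickle.dump(d,open("c0.pkl","wb"))
print(sense())
E
```

```text
pics
top {'fx': 545.6510952360776, 'fy': 545.6510952360776, 'cx': 293.839911148528, 'cy': 206.73687179994315, 'eye': array([ 326.76799167,   23.92765567, 1429.63261083]), 'rotation': array([ 0.05102197, -0.04263795, -0.69974369,  0.71129286])}
side {'fx': 490.6093962487263, 'fy': 490.6093962487263, 'cx': 272.44320355863664, 'cy': 212.70155340196314, 'eye': array([-1.28697452e+00,  8.98477367e+02,  1.30435693e+03]), 'rotation': array([-0.0863205 ,  0.32565042,  0.90464304, -0.26100105])}
{'clock': 0.1, 'joint_positions': array([-1.26711589e+00,  3.59423086e-01,  1.51136268e+00,  1.08976173e-05,
        1.27248907e+00, -1.15104797e-01]), 'joint_vel': array([ 2.22113154e-04, -1.39769958e-03, -3.50332067e-03, -9.97508634e-05,
       -2.33816670e-03,  2.78792468e-04]), 'joint_torque': array([-4.16224848e-04, -5.28651237e+01, -2.79351479e+01, -1.63532050e-04,
        4.91904473e-03, -2.09027684e-05]), 'ee_pos': array([ 243.80428431, -547.57837338,  249.22885716]), 'orientation': array([ 9.78157337e-01,  2.07864180e-01, -7.40036560e-05, -8.37846925e-04]), 'contact_force': array([0.57389166, 0.08721344, 0.20717379]), 'wrist_torque': array([ 0.01422566,  0.0207323 , -0.04139452]), 'grip_force': 0.0, 'grip_width': 85.30736750800017}
```

View pics/top0.png

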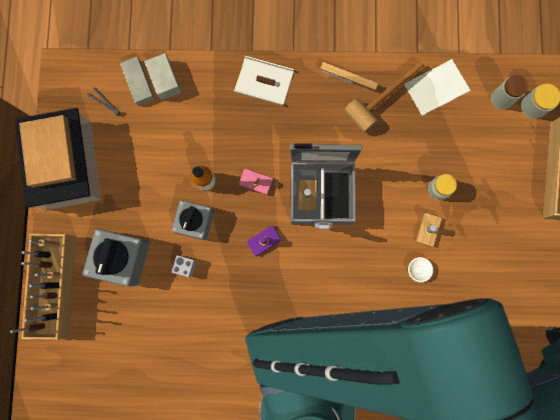

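View pics/side0.png

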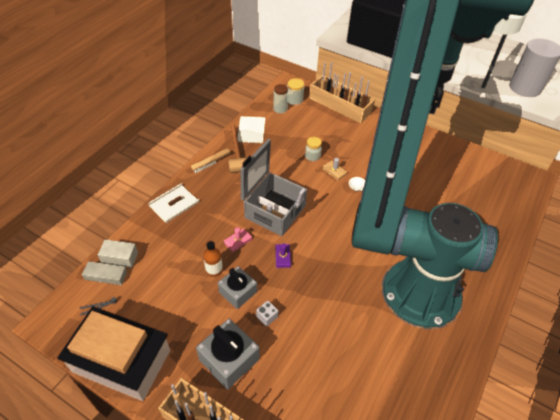

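The two views show these things:

- **Stand:** the wooden stand is at top (430,230), side (335,170).
- **Box:** at top (322,185). The loaded stand is in its left bay at (308,193) and the dark pad is in the right bay at (336,195).
- **Isolator candidates:** (192,219) is about 38 px, roughly 90 mm, and fits. (115,257) is about 58 px, roughly 140 mm, so it is too big.
- **Stand look-alikes:** the pink one at (257,181) and the purple one at (264,241) are to be left alone.

Next I'll confirm this in one crop and measure.

```bash
python3 - <<'E'
from h import *
import pickle
d=pickle.load(open("c0.pkl","rb")); c=d["top"]; s=d["side"]
save(c,"crop1.png",(160,130,460,290),2.6)
P=cloud(c); Q=cloud(s)
def rep(n,P,box,z0,z1):
    x0,x1,y0,y1=box
    m=(P[...,0]>x0)&(P[...,0]<x1)&(P[...,1]>y0)&(P[...,1]<y1)&(P[...,2]>z0)&(P[...,2]<z1)
    p=P[m]
    if len(p)<4: print(n,len(p)); return
    r=cv2.minAreaRect(p[:,:2].astype(np.float32)); print(n,len(p),"mean",p.mean(0).round(1),"rect",np.round(r[0],1),np.round(r[1],1),round(r[2],1))
def uv(u,v): return P[v,u].round(0)
print("pts",[(k,uv(*k)) for k in[(430,230),(336,195),(308,197),(308,188),(192,219),(115,257),(322,145),(322,224),(444,185),(421,270),(250,300)]])
def near(u,v,w,n,z0,z1):
    X=onz(c,u,v,(z0+z1)/2); b=(X[0]-w,X[0]+w,X[1]-w,X[1]+w)
    rep(n+" top",P,b,z0,z1); rep(n+" side",Q,b,z0,z1)
near(430,230,60,"base",12,24); near(432,228,60,"post",56,75)
near(192,219,70,"iso housing",54,62);near(192,219,70,"handle",85,105)
near(115,257,100,"big iso",50,200)
near(322,195,110,"boxrim",80,90); near(308,193,40,"loadedpost",60,80); near(336,195,40,"pad",5,20)
near(308,193,40,"loadedbase",20,35)
near(322,150,110,"lid",120,260); near(322,224,50,"clamp",110,185)
E
```

```text
pts [((430, 230), array([ 456., -301.,   60.])), ((336, 195), array([548., -68.,  16.])), ((308, 197), array([540.,   6.,  27.])), ((308, 188), array([564.,   6.,  22.])), ((192, 219), array([472., 296.,  76.])), ((115, 257), array([374., 476.,  97.])), ((322, 145), array([626., -21., 235.])), ((322, 224), array([456., -26., 163.])), ((444, 185), array([ 568., -334.,   75.])), ((421, 270), array([ 357., -289.,    6.])), ((250, 300), array([272., 152.,  -1.]))]
base top 463 mean [ 461.7 -305.8   17.8] rect [ 462.  -307.3] [46.8 80.8] 72.0
base side 180 mean [ 459.4 -303.7   18. ] rect [ 459.4 -306.3] [63.3 81.2] 79.5
post top 45 mean [ 462.2 -306.4   65. ] rect [ 462.8 -306.3] [15.2 18.8] 2.2
post side 21 mean [ 458.7 -306.1   64.8] rect [ 459.3 -307.1] [15.2 23.7] 4.2
iso housing top 558 mean [473.2 301.6  58.6] rect [474.6 302.8] [84.9 83.8] 77.0
iso housing side 338 mean [467.3 310.3  59.1] rect [472.  302.9] [84.5 86.5] 76.9
handle top 167 mean [473.8 301.9  96.2] rect [474.4 303.1] [17.  59.2] 68.8
handle side 119 mean [470.2 304.6  96.5] rect [471.6 303.3] [16.7 59.7] 69.9
big i
[... 375 characters left out ...]
16.6 15.2] 0.9
loadedpost side 36 mean [543.8  13.6  69.4] rect [542.8  23.2] [60.4 45.2] 0.3
pad top 762 mean [547.8 -67.6  10.6] rect [548.3 -68.7] [80.4 70. ] 0.5
pad side 299 mean [547.8 -76.4  12. ] rect [548.2 -67.8] [79.9 79.1] 90.0
loadedbase top 489 mean [547.4   7.8  26.4] rect [549.4   7.2] [77.7 75.9] 1.5
loadedbase side 106 mean [545.2 -15.5  27.1] rect [551.7   4.6] [76.6 81. ] 85.6
lid top 1028 mean [619.9 -27.3 201.3] rect [623.  -28.7] [159.8  14.1] 89.8
lid side 869 mean [618.  -20.3 190.8] rect [620.6 -28.7] [167.2  17.6] 89.3
clamp top 72 mean [454.3 -29.6 149.2] rect [454.9 -29.9] [19.7 40.6] 10.5
clamp side 75 mean [451.4 -24.9 141.4] rect [450.6 -24.8] [38.5 16.4] 65.7
```

View pics/crop1.png

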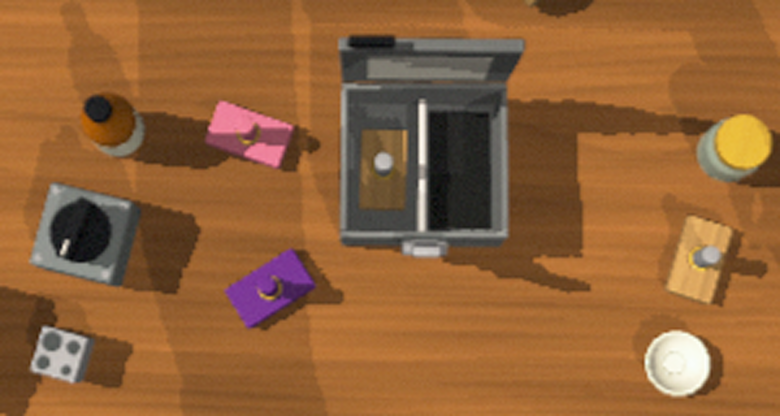

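The crop confirms it. The stand is at crop (700,258) with its steel post and brass ring, the dark bay is the right one, and the isolator is at crop (85,235). Its housing measures 84.9 x 83.8 mm at z 59, against 122 mm for the big one. Heights match the text in both views: base 18, post 65, handle 96, rim 85.

```bash
cat > go.py <<'E'
import sys
from h import *
def tgt(x,y,z,yaw,pitch=0):
    s=sense(); r=R.from_quat(s["orientation"])
    a=np.radians(yaw); t=R.from_euler("z",a)*R.from_euler("x",np.pi)*R.from_euler("y",np.radians(pitch))
    p=r.inv().apply(np.array([x,y,z])-s["ee_pos"]); w=(r.inv()*t).as_rotvec()
    print("shift",p.round(1),"turn",w.round(3),"t",round(s["clock"],2),"at",s["ee_pos"].round(1),"q",s["joint_positions"].round(2))
if __name__=="__main__": tgt(*map(float,sys.argv[1:]))
E
python3 - <<'E'
from h import *
import pickle
c=pickle.load(open("c0.pkl","rb"))["top"]; P=cloud(c)
x,y,z=P[...,0],P[...,1],P[...,2]
# rim edges
rim=(abs(z-85)<4)
for y0 in(-100,-80,-60,0,20,40):
    m=rim&(abs(y-y0)<6)&(x<520); print("near wall y",y0,x[m].min().round(1),x[m].max().round(1))
for x0 in(490,520,550,580):
    m=rim&(abs(x-x0)<8); print("side walls x",x0,y[m].min().round(1),y[m].max().round(1))
m=(x>575)&(x<680)&(abs(y+29)<60)&(z>100)&(z<260)
for z0 in range(105,255,20):
    k=m&(abs(z-z0)<10); 
    if k.sum()>5: print("lid z",z0,x[k].min().round(1),np.median(x[k]).round(1))
k=m&(z>225); print("lid edge",P[k].mean(0).round(1),x[k].min(),x[k].max(),z[k].max())
E
python3 go.py 462 -306.5 150 72
```

```text
near wall y -100 472.9 518.0
near wall y -80 32.5 477.4
near wall y -60 474.1 476.9
near wall y 0 473.1 476.1
near wall y 20 472.7 475.6
near wall y 40 472.4 502.3
side walls x 490 -108.0 706.3
side walls x 520 -108.3 48.9
side walls x 550 -339.6 559.2
side walls x 580 -340.7 301.0
lid z 105 620.2 621.8
lid z 125 618.7 620.3
lid z 145 618.2 619.4
lid z 165 617.2 618.8
lid z 185 616.8 618.2
lid z 205 616.0 617.7
lid z 225 616.4 618.4
lid z 245 616.7 621.5
lid edge [621.5 -27.9 237. ] 616.6408858451069 630.1797489378691 256.3399856568594
shift [ 297.4 -131.4   99.5] turn [-0.001 -0.001 -0.838] t 0.1 at [ 243.8 -547.6  249.2] q [-1.27  0.36  1.51  0.    1.27 -0.12]
```

```bash
python3 -m creep '[[[60,-26,10],[0,0,-0.18],0.5],[[120,-52,30],[0,0,-0.36],0.5],[[180,-79,60],[0,0,-0.54],0.5],[[240,-105,90],[0,0,-0.72],0.5],[[297,-131,99],[0,0,-0.838],0.5],[[297,-131,99],[0,0,-0.838],0.5],[[297,-131,99],[0,0,-0.838],0.5],[[297,-131,99],[0,0,-0.838],0.5]]'; python3 go.py 462 -306.5 49 72
python3 - <<'E'
from h import *
c=capture("wrist"); save(c,"w1.png")
P=cloud(c); z=P[...,2]; near=(np.hypot(P[...,0]-462,P[...,1]+306)<60)
for a,b in((12,24),(60,70)):
    p=P[near&(z>a)&(z<b)]
    if len(p)>5: r=cv2.minAreaRect(p[:,:2].astype(np.float32)); print(len(p),p.mean(0).round(1),np.round(r[0],1),np.round(r[1],1),round(r[2],1))
E
```

```text
clock: 1.1
ee_pos: [461.7, -308.2, 151.0]
orientation: [0.809, 0.588, -0.0, -0.0]
contact_force: [-1.1, -0.1, 0.3]
grip_width: 42.8
grip_force: 0.0
shift [  1.7  -0.2 102. ] turn [-0.  0.  0.] t 1.1 at [ 461.7 -308.2  151. ] q [-0.71  0.4   1.72 -0.    1.02 -0.4 ]
4955 [ 461.4 -305.8   17.5] [ 460.4 -308.7] [46.1 80.1] 72.5
580 [ 460.7 -307.8   64.9] [ 460.4 -308.5] [17.4 17. ] 22.0
```

View pics/w1.png

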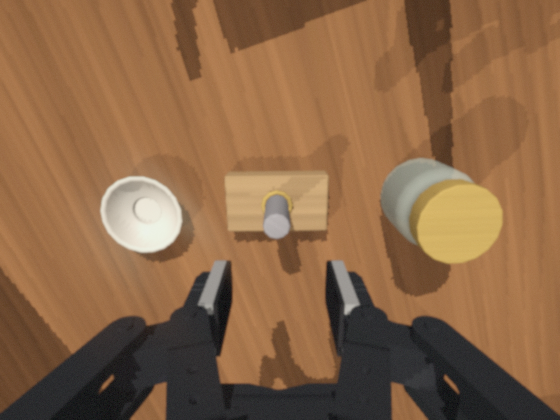

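The wrist view shows the stand square to the fingers: post at (277,225), base level with the image, jar (455,222) and dish (145,215) clear of the fingers. Wrist and top measurements agree within 2 mm.

```bash
python3 -m creep '[[[0.5,-1,40],[0,0,0],0.5],[[0.5,-1,75],[0,0,0],0.5],[[0.5,-1,95],[0,0,0],0.5],[[0.5,-1,102],[0,0,0],0.5],[[0.5,-1,102],[0,0,0],0.5],[[0.5,-1,102],[0,0,0],1],[[0.5,-1,102],[0,0,0],1],[[0.5,-1,102],[0,0,0],1],[[0.5,-1,102],[0,0,0],1],[[0.5,-1,102],[0,0,0],1]]'
python3 go.py 461 -307.5 180 72
```

```text
clock: 2.4
ee_pos: [461.8, -307.6, 50.2]
orientation: [0.809, 0.588, 0.0, 0.001]
contact_force: [-1.8, -0.5, 7.0]
grip_width: 16.3
grip_force: 58.5
shift [  -0.3   -0.6 -129.8] turn [0.002 0.001 0.001] t 2.4 at [ 461.8 -307.6   50.2] q [-0.71  0.55  1.8  -0.    0.79 -0.4 ]
```

```bash
python3 -m creep '[[[0,0,-20],[0,0,0],1],[[0,0,-60],[0,0,0],1],[[0,0,-110],[0,0,0],1],[[0,0,-130],[0,0,0],1],[[0,0,-130],[0,0,0],1],[[0,0,-130],[0,0,0],1]]'
python3 go.py 546.5 -67.5 150 89.3
```

```text
clock: 3.15
ee_pos: [460.6, -306.2, 178.0]
orientation: [0.809, 0.588, -0.0, -0.001]
contact_force: [-0.3, 0.1, -1.3]
grip_width: 16.3
grip_force: 58.6
shift [253.6   8.   28.2] turn [-0.001 -0.001 -0.302] t 3.15 at [ 460.6 -306.2  178. ] q [-0.71  0.37  1.69  0.    1.08 -0.4 ]
```

```bash
python3 -m creep '[[[30,1,0],[0,0,-0.06],1],[[75,2,0],[0,0,-0.12],1],[[125,4,0],[0,0,-0.18],1],[[175,6,0],[0,0,-0.24],1],[[220,7,0],[0,0,-0.302],1],[[245,8,0],[0,0,-0.302],1],[[253,8,10],[0,0,-0.302],1],[[253.5,8,25],[0,0,-0.302],1],[[253.5,8,25],[0,0,-0.302],1],[[253.5,8,25],[0,0,-0.302],1]]'
python3 go.py 546.5 -67.5 61.5 89.3
python3 - <<'E'
from h import *
c=capture("wrist"); save(c,"w2.png"); c=capture("top"); P=cloud(c)
z=P[...,2]
m=(z>10)&(z<13)&(abs(P[...,0]-547)<70)&(abs(P[...,1]+67)<36); p=P[m]; print(len(p),p.min(0).round(),p.max(0).round())
E
```

```text
clock: 4.4
ee_pos: [546.7, -69.1, 153.5]
orientation: [0.712, 0.702, -0.0, -0.0]
contact_force: [-0.5, -0.7, -0.8]
grip_width: 16.5
grip_force: 58.6
shift [ 1.6 -0.1 92. ] turn [-0.001 -0.    -0.001] t 4.4 at [546.7 -69.1 153.5] q [-0.25  0.4   1.72 -0.    1.02 -0.24]
176 [ 488. -102.   10.] [609. -33.  13.]
```

View pics/w2.png

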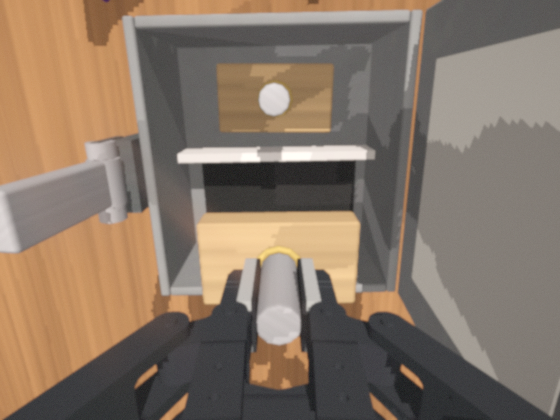

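The wrist view shows the held stand level and square over the bay. Its base is at (280,250), the pad behind it at (280,185), the divider at (275,154), and the loaded stand untouched at (274,98).

```bash
python3 -m creep '[[[1.5,0.5,15],[0,0,0],1],[[1.5,0.5,40],[0,0,0],1],[[1.5,0.5,65],[0,0,0],1],[[1.5,0.5,80],[0,0,0],1],[[1.5,0.5,86],[0,0,0],1],[[1.5,0.5,88],[0,0,0],1],[[1.5,0.5,89],[0,0,0],1],[[1.5,0.5,89.5],[0,0,0],1],[[1.5,0.5,90],[0,0,0],1],[[1.5,0.5,90],[0,0,0],1]]'
```

```text
clock: 5.75
ee_pos: [547.8, -66.7, 64.2]
orientation: [0.711, 0.703, 0.0, 0.0]
contact_force: [0.1, 1.3, -0.2]
grip_width: 16.6
grip_force: 58.6
```

```bash
python3 -m creep '[[[0,0,0.7],[0,0,0],1],[[0,0,1.4],[0,0,0],1],[[0,0,2],[0,0,0],1],[[0,0,2],[0,0,0],1]]'
python3 -m creep '[[[0,0,0.4],[0,0,0],1],[[0,0,0.8],[0,0,0],1],[[0,0,0.8],[0,0,0],1]]'
```

```text
clock: 6.25
ee_pos: [547.6, -66.7, 61.9]
orientation: [0.711, 0.703, -0.0, -0.0]
contact_force: [-0.1, 0.2, -1.4]
grip_width: 16.5
grip_force: 58.6
clock: 6.62
ee_pos: [547.7, -66.7, 61.2]
orientation: [0.711, 0.703, 0.0, -0.0]
contact_force: [-0.2, -0.9, 0.0]
grip_width: 16.3
grip_force: 59.0
```

```bash
python3 -m creep '[[[0,0,0.4],[0,0,0],1],[[0,0,0.8],[0,0,0],1],[[0,0,0.8],[0,0,0],1]]'
```

```text
clock: 7.0
ee_pos: [547.6, -66.7, 61.2]
orientation: [0.711, 0.703, 0.0, 0.0]
contact_force: [-1.8, 2.6, 8.7]
grip_width: 16.4
grip_force: 59.8
```

Contact is felt at TCP 61.2, where it was expected. Now I'll release and rise.

```bash
python3 -m creep '[[[0,0,0],[0,0,0],0.6],[[0,0,0],[0,0,0],0.5],[[0,0,0],[0,0,0],0.5],[[0,0,-10],[0,0,0],0.5],[[0,0,-40],[0,0,0],0.5],[[0,0,-90],[0,0,0],0.5],[[0,0,-120],[0,0,0],0.5],[[0,0,-120],[0,0,0],0.5],[[0,0,-120],[0,0,0],0.5]]'
python3 - <<'E'
from h import *
c=capture("wrist"); save(c,"w3.png"); P=cloud(c); z=P[...,2]
near=(abs(P[...,0]-547)<66)&(abs(P[...,1]+67)<34)
for a,b in((25,33),(70,82)):
    p=P[near&(z>a)&(z<b)]
    if len(p)>5: r=cv2.minAreaRect(p[:,:2].astype(np.float32)); print(len(p),p.mean(0).round(1),np.round(r[0],1),np.round(r[1],1),round(r[2],1))
E
```

```text
clock: 8.12
ee_pos: [547.2, -66.6, 180.2]
orientation: [0.711, 0.703, -0.0, -0.0]
contact_force: [-0.3, 0.1, 0.8]
grip_width: 43.0
grip_force: 0.0
4241 [548.  -65.5  28.4] [548.1 -68.2] [80.2 45.9] 0.0
504 [548.  -67.3  75.8] [548. -68.] [17.2 17. ] 16.7
```

View pics/w3.png

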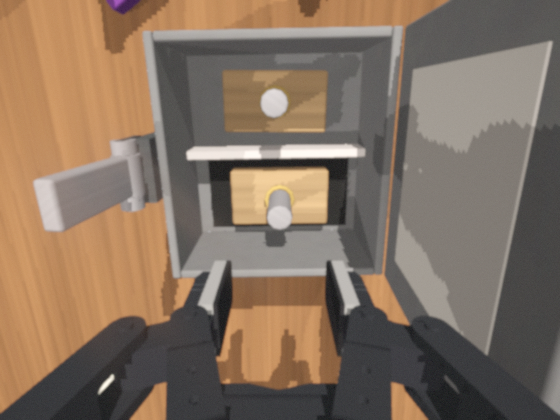

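The wrist view shows the stand upright on the pad: post top at (280,212), base (280,196), measured centre (548,-68) with tops at 29 and 76. Next I'll go over and behind the lid.

```bash
python3 -m creep '[[[0,0,-50],[0,0,0],1],[[0,0,-100],[0,0,0],1],[[10,20,-130],[0,0,0],1],[[38,70,-135],[0,0,0],1],[[38,115,-135],[0,0,0],1],[[38,128,-135],[0,0,0],1],[[38,128,-135],[0,0,0],1],[[38,128,-100],[0,0,0],1],[[38,128,-55],[0,0,0],1],[[38,128,-35],[0,0,0],1]]'
python3 go.py 675 -29 215 89.5
```

```text
clock: 9.43
ee_pos: [672.4, -30.3, 212.2]
orientation: [0.712, 0.703, -0.002, -0.003]
contact_force: [-0.0, -0.5, 0.4]
grip_width: -0.2
grip_force: 0.0
shift [ 1.3  2.6 -2.8] turn [-0.006 -0.001 -0.004] t 9.43 at [672.4 -30.3 212.2] q [-0.15  0.5   1.38  0.    1.27 -0.13]
```

```bash
python3 -m creep '[[[0,-16,0],[0,0,0],1],[[0,-26,0],[0,0,0],1],[[0,-36,0],[0,0,0],1],[[0,-46,0],[0,0,0],1],[[0,-65,3],[0,0,0],1],[[0,-83,9],[0,0,0],1],[[0,-100,18],[0,0,0],1],[[0,-115,30],[0,0,0],1],[[0,-115,30],[0,0,0],1]]'
python3 go.py 547 -29 170 89.5
```

```text
clock: 10.55
ee_pos: [559.2, -28.7, 185.1]
orientation: [0.711, 0.703, -0.001, -0.001]
contact_force: [0.4, 0.2, 0.7]
grip_width: -0.2
grip_force: 0.0
shift [ -0.4 -12.2  15.1] turn [-0.002 -0.    -0.003] t 10.55 at [559.2 -28.7 185.1] q [-0.17  0.37  1.67  0.    1.1  -0.16]
```

```bash
python3 - <<'E'
from h import *
for n in("side","top"):
    c=capture(n); P=cloud(c); x,y,z=P[...,0],P[...,1],P[...,2]
    for y0 in(-95,30):
        m=(abs(y-y0)<12)&(z>100)&(x>440)&(x<660)&(z<270)
        if m.sum()<8: print(n,y0,m.sum()); continue
        p=P[m]; print(n,y0,m.sum(),"lo",p[p[:,2].argmin()].round(),"hi",p[p[:,2].argmax()].round(), "slope deg",np.degrees(np.arctan(np.polyfit(p[:,0],p[:,2],1)[0])).round(1))
E
```

```text
side -95 37 lo [621. -97. 103.] hi [ 517. -106.  198.] slope deg -40.9
side 30 142 lo [624.  32. 100.] hi [502.  30. 210.] slope deg -41.1
top -95 110 lo [602. -88. 115.] hi [518. -83. 198.] slope deg -42.5
top 30 206 lo [624.  18. 101.] hi [502.  19. 212.] slope deg -41.1
```

The lid follows as planned, at 41° in both views. Continuing.

```bash
python3 -m creep '[[[0,-7,7],[0,0,0],1],[[0,-13,15],[0,0,0],1],[[0,-23,31],[0,0,0],1],[[0,-30,49],[0,0,0],1],[[0,-32,59],[0,0,0],1],[[0,-33,65],[0,0,0],1],[[0,-33,68],[0,0,0],1],[[0,-33,69],[0,0,0],1],[[0,-33,69],[0,0,0],1]]'
python3 -m creep '[[[0,0,0.5],[0,0,0],1],[[0,0,1],[0,0,0],1],[[0,0,1],[0,0,0],1]]'
```

```text
clock: 11.78
ee_pos: [528.7, -28.6, 116.7]
orientation: [0.711, 0.703, 0.0, 0.0]
contact_force: [-0.0, 0.1, -0.2]
grip_width: -0.1
grip_force: 0.0
clock: 12.15
ee_pos: [528.7, -28.6, 116.2]
orientation: [0.711, 0.703, 0.0, 0.001]
contact_force: [-0.5, 0.2, 5.9]
grip_width: 0.0
grip_force: 3.0
```

```bash
python3 -m creep '[[[0,0,0.5],[0,0,0],1],[[0,0,1],[0,0,0],1],[[0,0,1],[0,0,0],1]]'; python3 -m creep '[[[0,0,0.5],[0,0,0],1],[[0,0,0.5],[0,0,0],1],[[0,0,-40],[0,0,0],1],[[0,0,-100],[0,0,0],1],[[0,0,-134],[0,0,0],1],[[0,0,-134],[0,0,0],1],[[0,0,-134],[0,0,0],1]]'
python3 - <<'E'
from h import *
c=capture("top"); P=cloud(c); x,y,z=P[...,0],P[...,1],P[...,2]
for x0 in(490,520,550,600):
    m=(abs(x-x0)<6)&(abs(y+85)<20)&(z>70)&(z<130); print(x0,m.sum(),np.median(z[m]).round(1))
for n in("top","side"):
    P=cloud(capture(n)); x,y,z=P[...,0],P[...,1],P[...,2]
    m=(abs(y+29)<13)&(x>425)&(x<490)&(z>108)&(z<185); p=P[m]; print(n,len(p),p.min(0).round(),p.max(0).round(),p[p[:,2]>150].mean(0).round(1))
E
python3 go.py 385 -29 250 89.5
```

```text
clock: 12.52
ee_pos: [528.7, -28.6, 116.1]
orientation: [0.711, 0.703, 0.001, 0.001]
contact_force: [-3.8, 1.5, 15.9]
grip_width: 0.0
grip_force: 7.6
clock: 13.4
ee_pos: [527.6, -28.4, 247.8]
orientation: [0.711, 0.703, -0.0, -0.0]
contact_force: [0.2, -0.3, -0.1]
grip_width: 0.0
grip_force: 0.0
490 61 96.7
520 70 97.8
550 58 96.5
600 0 nan
top 66 [446. -40. 109.] [466. -18. 168.] [451.4 -29.4 162.8]
side 71 [444. -41. 108.] [463. -16. 171.] [448.4 -26.7 161.8]
shift [  -2.4 -142.1   -2.7] turn [-0.003 -0.001 -0.003] t 13.55 at [527.1 -28.4 246.8] q [-0.18  0.26  1.67  0.    1.22 -0.17]
  return _methods._mean(a, axis=axis, dtype=dtype,
  ret = ret.dtype.type(ret / rcount)
```

The lid is shut: its top reads about 97 mm, with a firm stop at 16 N. The clamp still stands up, tip near (451,-29,165). Next I'll go behind it on the robot's side.

```bash
python3 -m creep '[[[0,-40,0],[0,0,0],1],[[0,-90,0],[0,0,0],1],[[0,-118,0],[0,0,0],1],[[0,-122,0],[0,0,0],1],[[0,-122,20],[0,0,0],1],[[0,-122,55],[0,0,0],1],[[0,-122,82],[0,0,0],1],[[0,-122,82],[0,0,0],1],[[0,-122,82],[0,0,0],1]]'
python3 go.py 433 -29 166 89.5
```

```text
clock: 14.68
ee_pos: [407.3, -27.3, 166.9]
orientation: [0.711, 0.703, 0.0, 0.0]
contact_force: [-0.1, 0.4, 1.1]
grip_width: -0.2
grip_force: 0.0
shift [-1.4 25.8  0.9] turn [ 0.001  0.    -0.003] t 14.68 at [407.3 -27.3 166.9] q [-0.24  0.19  2.01  0.    0.94 -0.22]
```

```bash
python3 -m creep '[[[-1,15,0],[0,0,0],1],[[-1,25,0],[0,0,0],1],[[-1,33,0],[0,0,0],1],[[-1,49,1],[0,0,0],1],[[-1,63,7],[0,0,0],1],[[-1,75,18],[0,0,0],1],[[-1,80,28],[0,0,0],1],[[-1,83,36],[0,0,0],1],[[-1,83,39],[0,0,0],1],[[-1,83,39],[0,0,0],1]]'
python3 -m creep '[[[0,0,0.7],[0,0,0],1],[[0,0,1.2],[0,0,0],1],[[0,0,1.2],[0,0,0],1]]'
```

```text
clock: 15.92
ee_pos: [487.9, -28.9, 126.8]
orientation: [0.711, 0.703, -0.001, -0.001]
contact_force: [-0.2, 0.3, -0.8]
grip_width: 0.1
grip_force: 0.0
clock: 16.3
ee_pos: [487.7, -28.9, 126.6]
orientation: [0.711, 0.703, -0.001, -0.001]
contact_force: [-3.1, 0.7, 8.7]
grip_width: -0.3
grip_force: 4.0
```

```bash
python3 -m creep '[[[0,0,0.5],[0,0,0],1],[[0,0,1],[0,0,0],1],[[0,0,1],[0,0,0],1]]'; python3 -m creep '[[[0,0,-30],[0,0,0],1],[[0,0,-80],[0,0,0],1],[[0,0,-110],[0,0,0],1],[[40,0,-110],[0,0,0],1],[[95,0,-110],[0,0,0],1],[[150,0,-110],[0,0,0],0.7],[[200,0,-110],[0,0,0],0.5],[[230,0,-110],[0,0,0],0.5],[[240,0,-110],[0,0,0],0.5],[[240,0,-110],[0,0,0],0.5]]'
python3 - <<'E'
from h import *
for n in("top","side"):
    c=capture(n); P=cloud(c); x,y,z=P[...,0],P[...,1],P[...,2]
    if n=="top": save(c,"t2.png",(150,120,460,300),2.5)
    for x0 in(475,495,515):
        m=(abs(x-x0)<5)&(abs(y+29)<7)&(z>80)&(z<180); print(n,x0,m.sum(),np.median(z[m]).round(1))
    m=(np.hypot(x-474,y-303)<60)&(z>90)&(z<105); p=P[m]; r=cv2.minAreaRect(p[:,:2].astype(np.float32)); print(len(p),p.mean(0).round(1),r)
E
python3 go.py 474 303 200 159
```

```text
clock: 16.68
ee_pos: [487.8, -28.9, 126.5]
orientation: [0.711, 0.703, -0.001, -0.001]
contact_force: [-5.7, 0.1, 18.1]
grip_width: 0.1
grip_force: 8.9
clock: 17.92
ee_pos: [491.4, 210.7, 235.0]
orientation: [0.711, 0.703, -0.001, -0.0]
contact_force: [0.7, -1.0, 0.4]
grip_width: 42.8
grip_force: 0.0
top 475 24 106.5
top 495 24 108.4
top 515 24 108.3
144 [472.3 303.   96.9] ((472.9787292480469, 303.3658447265625), (15.959057807922363, 56.350746154785156), 68.31092071533203)
side 475 16 108.0
side 495 8 109.2
side 515 9 108.4
106 [470.5 304.2  98.1] ((472.5221862792969, 303.1990661621094), (16.64983367919922, 59.74425506591797), 69.81047058105469)
shift [ 93.  -18.8  35. ] turn [-1.000e-03  0.000e+00 -1.217e+00] t 18.02 at [491.6 209.8 235.1] q [ 0.27  0.28  1.67 -0.    1.19  0.29]
```

View pics/t2.png

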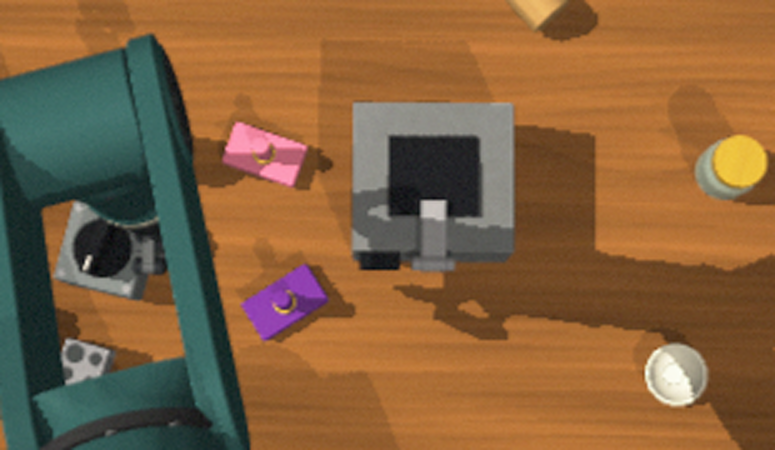

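The clamp lies flat over the shut lid at crop (433,230), z 108. The pink and purple look-alikes and the jar and dish haven't moved. Now the isolator handle.

```bash
python3 -m creep '[[[25,-5,0],[0,0,-0.18],0.5],[[60,-12,0],[0,0,-0.36],0.5],[[85,-18,0],[0,0,-0.54],0.5],[[93,-18.5,10],[0,0,-0.72],0.5],[[93,-18.5,30],[0,0,-0.9],0.5],[[93,-18.5,55],[0,0,-1.08],0.5],[[93,-18.5,70],[0,0,-1.22],0.5],[[93,-18.5,75],[0,0,-1.22],0.5],[[93,-18.5,75],[0,0,-1.22],0.5],[[93,-18.5,75],[0,0,-1.22],0.5]]'
python3 go.py 473 303.2 88 159.2
```

```text
clock: 19.27
ee_pos: [475.2, 304.1, 161.0]
orientation: [0.181, 0.983, 0.0, 0.0]
contact_force: [-0.5, 0.3, 0.1]
grip_width: 43.1
grip_force: 0.0
shift [ 1.8 -1.7 73. ] turn [ 0.001  0.001 -0.002] t 19.27 at [475.2 304.1 161. ] q [ 0.45  0.4   1.69  0.    1.05 -0.76]
```

```bash
python3 -m creep '[[[1.8,-1.7,30],[0,0,0],0.5],[[1.8,-1.7,55],[0,0,0],0.5],[[1.8,-1.7,69],[0,0,0],0.5],[[1.8,-1.7,72],[0,0,0],0.5],[[1.8,-1.7,72],[0,0,0],0.5],[[1.8,-1.7,72],[0,0,0],0.8],[[1.8,-1.7,72],[0,0,0],1],[[1.8,-1.7,72],[0,0,0],1],[[1.8,-1.7,72],[0,0,0],1],[[1.8,-1.7,72],[0,0,0],1]]'
python3 go.py 473 303.2 88 87
```

```text
clock: 20.52
ee_pos: [472.4, 302.3, 89.3]
orientation: [0.18, 0.984, -0.001, 0.0]
contact_force: [-1.2, -5.3, 6.3]
grip_width: 13.9
grip_force: 59.1
shift [-0.2  1.1  1.3] turn [-0.000e+00  1.000e-03  1.261e+00] t 20.52 at [472.4 302.3  89.3] q [ 0.45  0.5   1.76 -0.    0.89 -0.76]
```

```bash
python3 -m creep '[[[0,0,0],[0,0,0.1],1],[[0,0,0],[0,0,0.25],1],[[0,0,0],[0,0,0.4],1],[[0,0,0],[0,0,0.55],1],[[0,0,0],[0,0,0.7],1],[[0,0,0],[0,0,0.85],1],[[0,0,0],[0,0,1.0],1],[[0,0,0],[0,0,1.12],1],[[0,0,0],[0,0,1.2],1],[[0,0,0],[0,0,1.2],1]]'
python3 -c "
from h import *
s=sense();print(s['wrist_torque'])"
python3 -m creep '[[[0,0,0],[0,0,0.03],1],[[0,0,0],[0,0,0.06],1],[[0,0,0],[0,0,0.06],1],[[0,0,0],[0,0,0.06],1]]'
python3 -c "
from h import *
s=sense();print(s['wrist_torque'])"; python3 go.py 473 303.2 88 87
```

```text
clock: 21.78
ee_pos: [472.7, 302.4, 89.3]
orientation: [0.704, 0.71, -0.0, 0.001]
contact_force: [-0.0, -5.0, 6.0]
grip_width: 14.2
grip_force: 59.0
[-0.77748624  0.00738419 -0.08090477]
clock: 22.28
ee_pos: [472.7, 302.4, 89.3]
orientation: [0.725, 0.689, -0.0, 0.001]
contact_force: [-1.3, -4.7, 6.6]
grip_width: 14.0
grip_force: 59.0
[-0.80345168  0.00262978 -0.09891476]
shift [0.9 0.3 1.3] turn [0.001 0.001 0.001] t 22.27 at [472.7 302.4  89.3] q [ 0.45  0.5   1.76 -0.    0.89  0.5 ]
```

```bash
python3 -m creep '[[[0,0,0],[0,0,0.02],1],[[0,0,0],[0,0,0.04],1],[[0,0,0],[0,0,0.04],1]]' | grep orient
python3 -c "
from h import *
s=sense();print(s['wrist_torque'])"
python3 go.py 473 303.2 88 87
```

```text
orientation: [0.738, 0.675, -0.0, 0.001]
[-0.69135326  0.07434891  1.42093334]
shift [0.9 0.2 1.3] turn [ 0.002  0.002 -0.036] t 22.65 at [472.7 302.4  89.3] q [ 0.45  0.5   1.76 -0.    0.89  0.54]
```

The end stop is felt at 1.4 N m. Release, rise and look.

```bash
python3 -m creep '[[[0,0,0],[0,0,0.04],0.6],[[0,0,0],[0,0,0],0.5],[[0,0,0],[0,0,0],0.5],[[0,0,-15],[0,0,0],0.5],[[0,0,-60],[0,0,0],0.5],[[0,0,-110],[0,0,0],0.5],[[0,0,-150],[0,0,0],0.5],[[0,0,-150],[0,0,0],0.5],[[0,0,-150],[0,0,0],0.5],[[0,0,-150],[0,0,0],0.5]]'
python3 - <<'E'
from h import *
for n in("side","wrist"):
    c=capture(n); P=cloud(c); x,y,z=P[...,0],P[...,1],P[...,2]
    k=np.hypot(x-473,y-303)
    for a,b,R0 in((90,105,45),(54,62,65)):
        p=P[(k<R0)&(z>a)&(z<b)]
        if len(p)>9: print(n,len(p),cv2.minAreaRect(p[:,:2].astype(np.float32)))
    if n=="side": save(c,"s3.png")
E
```

```text
clock: 23.9
ee_pos: [471.4, 302.7, 237.0]
orientation: [0.739, 0.674, -0.001, -0.0]
contact_force: [0.3, -0.7, -1.0]
grip_width: 42.7
grip_force: 0.0
side 109 ((472.4288024902344, 302.0458679199219), (62.00004959106445, 17.5057373046875), 85.89348602294922)
side 330 ((472.37554931640625, 302.0323486328125), (86.10765838623047, 85.94920349121094), 77.469970703125)
wrist 1338 ((473.0323181152344, 302.455810546875), (59.6461067199707, 15.00809383392334), 86.9984130859375)
wrist 4670 ((473.12042236328125, 302.1739501953125), (83.9249267578125, 84.20513153076172), 77.18157196044922)
```

View pics/s3.png

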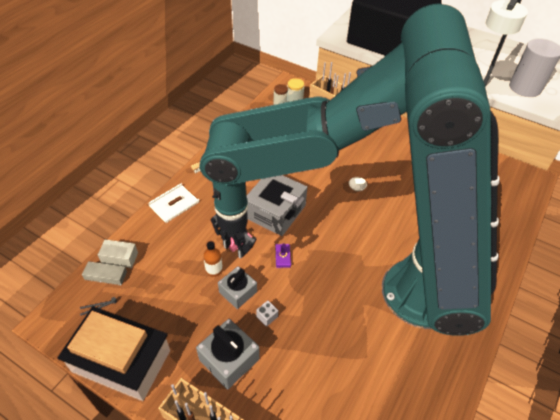

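The wrist view puts the handle 80.2° (1.40 rad) from its off line, at the stop. The side view shows the lid shut with the clamp across it at (285,195), and the bottle (213,262) and doming block (267,312) where they were.

```bash
python3 -c "
from station import *
print(job_done())"
```

```text
the job is handed in; nothing more can be done
None
```

The stand is upright on the pad, the lid is shut, the clamp is flat over it, and the isolator is turned to its on stop (1.40 rad); I handed the job in at about 24 s of the allowed 67 s, with no verdict returned.

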